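# Index the drill jig and hold a block home against its spring ejector

### The arm

A 7-joint arm with a two-finger parallel gripper is mounted at the origin on a cart in front of the work surface, level with it; the furniture and walls round the work are solid. World frame = base frame: x ahead of the robot, y to its left, z up, the work surface at z = 0. Lengths are in m, angles in rad, forces in N, time in s.
With the tool pointing down it reaches from about 0.425 to 0.875 m from the base axis. Payload 8.4 kg.
Tool frame: the origin (TCP) lies where the fingers leave the gripper's body, on its centre line; the fingertips stand env.tips_ahead ahead of it and the grasp point (between the pads) lies 51 mm ahead of it (env.tips_ahead is the distance from the TCP to the fingertips, in m); z points along the fingers, y is the line along which they close (so a half turn about z gives the same grasp; the last joint's range is limited). The gripper opens to 87 mm and grips with 3 to 60 N. Pads are 19 mm wide; open, the fingers measure 117 mm over their backs; the gripper's body (75 mm by 190 mm) begins 51 mm behind the grasp point.
Start: joints at [-1.388, 0.333, 0.04, 1.465, -0.013, 1.343, -0.059], TCP at [0.181, 0.624, 0.292] pointing down, gripper open.
Joint ranges: [-2.58, 2.58], [-0.38, 2.09], [-1.3, 1.39], [0.25, 2.4], [-1.5, 4.64], [0.08, 2.09], [-2.65, 2.65]. Speed limits (rad/s): [2.22, 2.22, 2.79, 2.79, 3.14, 3.14, 3.14].

### API

Orientations are given as [roll, pitch, yaw] about the fixed x, y, z axes, in that order (R = Rz(yaw) Ry(pitch) Rx(roll)).
In Python, from station import env, imaging gives the robot as it stands. The module is installed in compiled form; this text tells all that it offers.
- The arm moves only by the tool carry_out, never from a script. Its argument "targets" is a list of rows, each a list of 3 entries, a list of its own where there are three numbers: the turn, a rotation vector about the tool's x, y, z in degrees, then the shift along the tool's x, y, z in m, then the closure, from 0 (fully open) to 1 (shut). In form: [[[rx, ry, rz], [dx, dy, dz], gripper], ...]. A call has 1 to 20 rows; each row shifts and turns the commanded pose from where the row before left it, along the tool's axes as they then stand; what a row does not reach is not made up. A row lasts 1/10 s, in which the tool goes at most 50 mm and 8.59 degrees, less where a joint would pass 70% of its speed; a pose out of reach is approached as far as the arm can. A call is refused whole if a number of a shift passes 0.05 or a number of a turn 8.59, either way. A call with a gripper value outside its range is refused whole. The fingers move at their own pace and stop on an object; the grip force is fixed at half the most. Time passes only in rows, so rows that do not move let the fingers close. It gives the time, the measured TCP pose, the force, the opening and the grip force at its end, in the units of the state.
- env.get_state(): the state, without advancing time (a new reading comes with each control period).
- imaging.read_camera(name): name is "scene" or "top" or "wrist"; returns a dict with "image" (480x640x3 uint8, blue, green, red), "z_map" (480x640 float32, m along the optical axis (not along the pixel's ray), 0 where there is no reading), "vertical_fov" (degrees; the focal length in pixels is half the picture's height over the tangent of half this angle, whatever the lens; pixels are square), "cx", "cy" (the principal point, pixels), "R" (3x3) and "t" (3): a world point X has camera coordinates R X + t; the wrist camera has in their place "tool_from_camera" (4x4, takes a point from camera to tool coordinates, whose origin is the TCP and whose axes are the flange's). Camera axes: x right, y down, z forward; pixel columns grow to the right and rows downward; lengths in m; the calibration is good to about 2 mm. A picture is of the moment at which its call begins: read the wrist's pose just before it.
- env.close_job(): hands the job in; it is judged then, once.
The state is a dict: "t": time; "joint_positions": joint angles; "qvel": joint speeds; "tau": joint torques, N m; "position": TCP position; "tool_rot": TCP orientation; "wrist_force": force on the tool from outside, world axes, zero at the start; "wrist_torque": the same for the moment, N m; "width": opening from 0.0 (shut) to 1.0 (fully open); "finger_force": force on a finger pad.
Only numpy, scipy, OpenCV 4.12 (cv2) and the standard library are available. Lean on these libraries where they do the work, as an engineer would, in place of code of your own. Each camera call takes 0.05 s, during which the arm holds its last target. There are 200 camera calls.

### The job

Get the loose steel block at the front right of the bench ready for drilling in the jig: by its black handle, turn the round index table until it clicks into the notch where the nest lines up under the drill bush. Then lay the block flat between the nest's two guide rails and slide it under the bush, against the spring plunger, until its end meets the hard stop. Finish while still holding it there, pressed firmly but not forced; leave the tools lying around alone.

Things in the scene. Friction and masses are not known exactly. Their poses are not given: they have to be found in the camera images.
- table_axis (a point): Jig's index table: round notched steel plate, 150 mm across, turning about the vertical on a blue base casting (226 x 180 mm) fixed to the bench. This point is on its axis at the plate's top, 28 mm above the bench. Its x axis points along the nest from the open mouth to the hard stop and turns with the table; z is up.
- index_table (a joint): Table angle (rad), counter-clockwise from above; 0 = in the notch that sets the nest straight under the bush, mouth towards the robot. Travel -0.6 to 1.45. It starts on the positive side: turn it clockwise. A sprung nose drops into the rim notch: let go within 0.04 rad of 0, the table is drawn to 0 and held; leaving the notch takes about 6 N at the handle. Elsewhere it stays where left.
- handle_grip (a point): Black revolving handle of the table: upright, round, 22 mm thick, 40 mm tall, its top 76 mm above the bench, on a crank arm 20 mm wide whose top is 36 mm above the bench. This point is on its centre line, 60 mm above the bench, 100 mm from the table's axis, at 90 degrees counter-clockwise from the nest's x axis. It spins freely about its own axis.
- nest_seat (a point): Where the block's centre lies when fully home: on the nest's centre line, 32 mm ahead of nest_mouth, 6 mm ahead of the table axis, 15 mm above the nest floor (47 mm above the bench). Axes as table_axis, turning with the table. The stop's face is 44 mm ahead of it.
- plunger (a joint): Spring ejector pin (10 mm thick), standing out 10 mm from the middle of the hard stop's face, 15 mm above the nest floor. Value in m, 0 when free, growing as it is pressed in; 0.010 when the block's end is on the stop's face. It pushes back with about 4 N at first and 8.5 N at 0.010, so the block is thrust off again if let go.
- block_center (a point): Ground steel block, 36 x 88 x 30 mm (x, y, z), about 0.6 kg (varies by a quarter), with bored holes in its top, lying loose at the front right of the bench. This point is its centre, 15 mm above its underside; its y axis is its long axis. Either end may go to the stop.
- hex_keys: Bystander: red hex key holder, 73 x 60 x 16 mm, loose on the bench.
- screwdriver: Bystander: amber screwdriver, 190 mm long, loose on the bench.
- caliper: Bystander: small caliper, 157 mm long, loose on the bench.
- blower: Bystander: black rubber blower, 52 mm across, 97 mm tall, standing on the bench.
- marker: Bystander: red and white marker pen, 135 mm long, loose on the bench.
- stop: Hard stop on the table: steel block across the end of the nest, 60 mm wide, top 58 mm above the bench. Origin on the table's axis at bench height, axes as table_axis; its face is at x = +50 mm.
- block: The same steel block, origin at the centre of its underside.
- nest_mouth (a point): Open end of the nest, on its centre line at its flat floor, 32 mm above the bench; axes as table_axis. The nest is a 39 mm wide channel between two dark guide rails that rise 9 mm above the floor and run 76 mm from here to the stop's face. The rails' inner top edges are bevelled 3 mm and their mouth ends flare.
- bush (a point): Drill bush, fixed to the base: this point is the centre of the underside of its steel plate, 67 mm above the bench (5 mm above a block in the nest). Plate 30 mm wide, reaching 15 mm before this point and back to a column behind the stop; bush top 88 mm above the bench. At table angle 0 it hangs over the stop end of the nest, so lower the block at least 35 mm short of home and slide it under.
There are look-alikes about, which are no part of the job. Leave any purple look-alike of the block alone.

How it is judged:
By the outcome, as a careful person would: the job done as asked, in the order asked, and still so for the second after the job is handed in, while the arm keeps its last pose, push and grip.
It also fails if it takes over 64 s, if anything falls off the work surface, if the arm or the gripper's body presses on something with over 40 N, if the wrist force passes 120 N, or if a joint passes its speed limit or range.

## Working session

There is one attempt and no reset: what is moved stays moved. The work goes in short steps, Python scripts to look and compute and a tool call to move; the robot and the scene stay as the last step left them, time stands still between calls to the robot, and variables do not carry over. Pictures are saved under pics/ and viewed, at most 10 in all, crops included, and the job is handed in when it is done.

Besides the shell and the picture viewer there is one more tool, called after ">>>" as a command line: name --argument value ..., lists and objects as JSON in quotes. carry_out: Moves the arm, as the interface text tells. Its arguments: {"type":"object","properties":{"targets":{"type":"array"}},"required":["targets"]}

```bash
mkdir -p pics; cat > h.py <<'E'
from station import env, imaging
import numpy as np, cv2
def cam(n):
    c=imaging.read_camera(n); c['f']=240/np.tan(np.radians(c['vertical_fov'])/2); return c
def ray(c,u,v):
    d=np.array([(u-c['cx'])/c['f'],(v-c['cy'])/c['f'],1.])
    R=np.array(c['R']);return -R.T@np.array(c['t']),R.T@d
def onplane(c,u,v,z):
    o,d=ray(c,u,v);return o+d*(z-o[2])/d[2]
def proj(c,X):
    p=np.array(c['R'])@X+np.array(c['t']);return p[:2]/p[2]*c['f']+[c['cx'],c['cy']]
def wristcam(s):
    c=cam('wrist'); from scipy.spatial.transform import Rotation as Ro
    T=np.eye(4);T[:3,:3]=Ro.from_euler('xyz',s['tool_rot']).as_matrix();T[:3,3]=s['position']
    W=T@np.array(c['tool_from_camera']);c['R']=W[:3,:3].T;c['t']=-W[:3,:3].T@W[:3,3];return c
E
python3 - <<'E'
from h import *
print(env.get_state(),env.tips_ahead)
for n in('scene','top'):
    c=cam(n);cv2.imwrite(f'pics/{n}0.png',c['image']);print(n,c['f'],c['cx'],c['cy'],c['R'],c['t'])
E
```

```text
{'t': 0.0, 'joint_positions': array([-1.38821209,  0.33393712,  0.03986708,  1.46626448, -0.01341059,
        1.34329097, -0.05854344]), 'qvel': array([ 2.54451026e-04,  4.00229058e-04, -7.25833756e-05, -1.35397801e-03,
        7.00628533e-04,  3.67912208e-04, -3.27171432e-04]), 'tau': array([ 4.51026826e-04, -6.56374884e+01,  1.33578490e+00, -4.03782821e+01,
       -5.95851615e-02,  4.51320852e-02,  1.43101556e-04]), 'position': array([0.1806616 , 0.62402292, 0.29134546]), 'tool_rot': array([-3.13996174e+00,  9.95017622e-05,  2.85975187e+00]), 'wrist_force': array([ 0.75107094,  0.21761494, -0.11599   ]), 'wrist_torque': array([ 0.00044438, -0.00806095, -0.03237046]), 'finger_force': 0.0, 'width': 0.9957626764185101} 0.0697
scene 471.2731355119957 319.7352260998618 234.65143471510842 [[ 0.87333323 -0.48712097 -0.00149595]
 [-0.35614907 -0.6364195  -0.68419885]
 [ 0.33233555  0.59806637 -0.72929398]] [-0.32865792  0.41242079  0.95369183]
top 580.7200360986548 316.78302080200115 242.29395011161796 [[-0.00142263 -0.99986899 -0.01612413]
 [-0.98080276  0.00453931 -0.19494959]
 [ 0.19499724  0.01553725 -0.98068072]] [0.26150702 0.53561222 1.30312208]
```

View pics/top0.png

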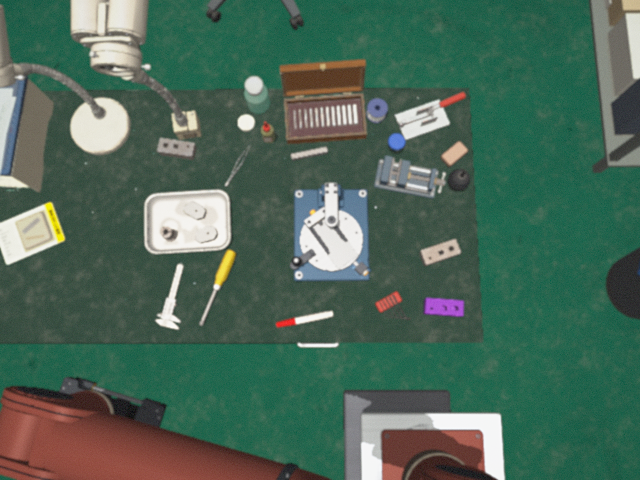

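View pics/scene0.png

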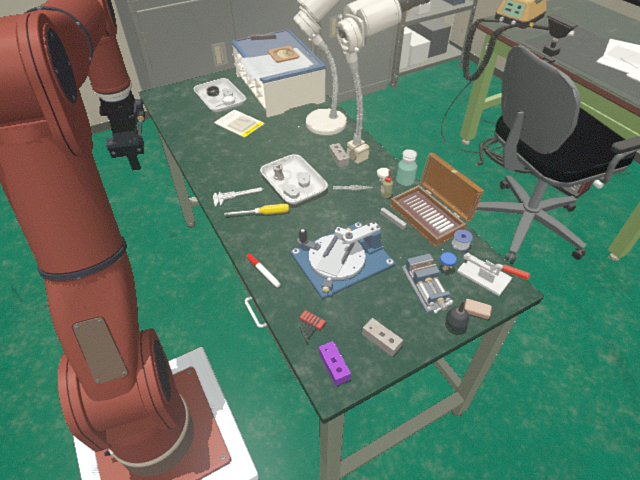

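The top view shows the jig at about (331,238), with the black handle at (297,262). There are three block candidates in the top view: grey with holes at (441,251), front right; purple at (444,307), a look-alike to leave; and darker grey at (176,148), back left. The first fits "steel, front right". I'll confirm it in an enlarged crop.

```bash
python3 - <<'E'
from h import *
c=cam('top');im=c['image'];cv2.imwrite('pics/crop1.png',cv2.resize(im[180:320,280:467],(800,600),interpolation=cv2.INTER_CUBIC))
for nm,(u0,u1,v0,v1),z in(('block',(415,468,232,270),.03),('purple',(420,470,292,322),.03)):
    r=im[v0:v1,u0:u1].astype(int)
    m=(r.max(2)>105).astype(np.uint8)
    m=cv2.morphologyEx(m,cv2.MORPH_CLOSE,np.ones((3,3)))
    k=max(cv2.findContours(m,0,2)[0],key=cv2.contourArea)
    b=cv2.boxPoints(cv2.minAreaRect(k))+[u0,v0]
    print(nm,b.round(1).tolist(),[onplane(c,*p,z)[:2].round(4).tolist() for p in b],onplane(c,*b.mean(0),z).round(4))
# handle: dark blob; depth
zm=c['z_map']
def P(u,v):
    z=zm[v,u];return (np.array(c['R']).T@(np.array([(u-c['cx'])/c['f']*z,(v-c['cy'])/c['f']*z,z])-c['t'])).round(3)
pts=np.array([P(u,v) for v in range(250,275) for u in range(285,310)])
s=pts[(pts[:,2]>.066)];print('handle top',len(s),s.mean(0),s.min(0),s.max(0))
pl=[P(u,v) for v in range(200,280) for u in range(290,372)];pl=np.array(pl)
s=pl[(abs(pl[:,2]-.028)<.0025)];print('plate',len(s),(s.min(0)+s.max(0))/2,s.max(0)-s.min(0))
r=im[185:285,285:375].astype(int);m=((r[...,0]>r[...,2]+40)).astype(np.uint8)
k=np.vstack(np.argwhere(m))[:,::-1].astype(np.int32)+[285,185]
b=cv2.boxPoints(cv2.minAreaRect(k.astype(np.float32)));print('base',b.tolist(),[onplane(c,*p,.015)[:2].round(4).tolist() for p in b])
print(onplane(c,297,262,.076),onplane(c,331,238,.03))
E
```

```text
block [[419.1, 249.3], [456.0, 237.0], [461.4, 253.2], [424.5, 265.5]] [[0.5233, 0.0178], [0.5526, -0.0707], [0.5135, -0.0815], [0.4844, 0.0065]] [ 0.5184 -0.0319  0.03  ]
purple [[423.4, 313.9], [424.7, 296.5], [464.4, 299.5], [463.1, 316.8]] [[0.371, 0.0133], [0.4112, 0.0088], [0.4041, -0.0831], [0.364, -0.0781]] [ 0.3875 -0.0348  0.03  ]
handle top 66 [0.47645455 0.30357576 0.15445455] [0.272 0.239 0.067] [0.499 0.316 1.387]
plate 1237 [0.5545 0.2305 0.028 ] [0.179 0.177 0.004]
base [[294.0, 185.0], [369.0, 185.0], [369.0, 280.0], [294.0, 280.0]] [[0.6882, 0.3163], [0.687, 0.1322], [0.4525, 0.1367], [0.4531, 0.3149]]
[0.4864481  0.30487587 0.076     ] [0.5516202  0.22636644 0.03      ]
```

View pics/crop1.png

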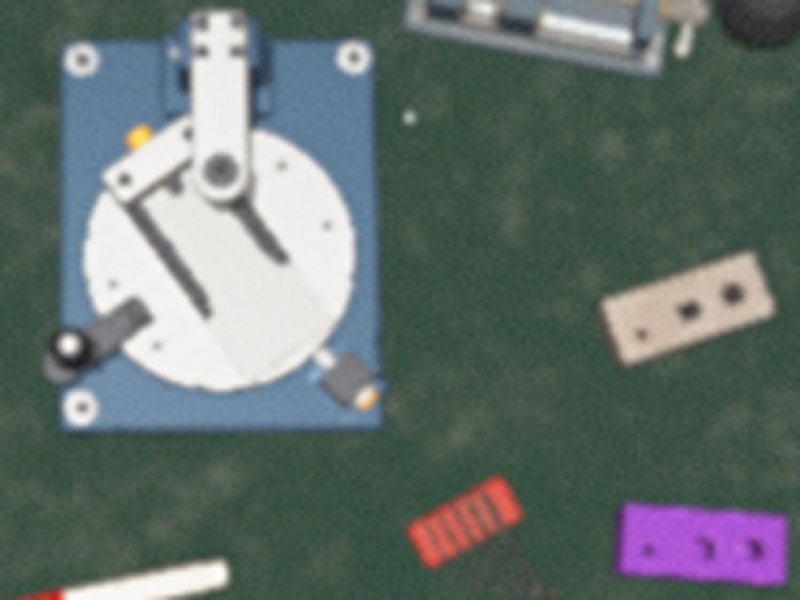

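The crop confirms the target: the natural steel block with three holes at crop (688,310). Crop (68,345) is the black handle. The nest channel points up-left, so the table angle is about +30 to 40°.

```bash
python3 - <<'E'
from h import *
c=cam('top');f=lambda x,y,z:onplane(c,280+(x+.5)*187/800-.5,180+(y+.5)*140/600-.5,z)
# disc: white fit
im=c['image'].astype(int)
ax=f(219,255,.028);h=f(68,344,.076);print('axis',ax,'handle',h,np.linalg.norm((h-ax)[:2]),np.degrees(np.arctan2(*(h-ax)[1::-1]))-90)
S=[f(*p,.014) for p in((80,60),(352,58),(80,408))];print(S, np.degrees(np.arctan2(*(S[0]-S[2])[1::-1])),np.degrees(np.arctan2(*(S[0]-S[1])[1::-1]))-90)
a,b=f(130,205,.041),f(208,312,.041);print('rail',np.degrees(np.arctan2(*(a-b)[1::-1])))
b1=f(221,170,.088);print('bush',b1)
# scene view
s=cam('scene');cv2.imwrite('pics/crop2.png',cv2.resize(s['image'][210:310,270:403],(798,600),interpolation=cv2.INTER_CUBIC))
for X in (ax,h,b1): print(proj(s,X),(proj(s,X)-[270,210])*6)
E
```

```text
axis [0.5493134  0.22682289 0.028     ] handle [0.49136857 0.30830996 0.076     ] 0.09998872482804805 35.41634370219478
[array([0.66643498, 0.3056576 , 0.014     ]), array([0.66667619, 0.14990452, 0.014     ]), array([0.46564355, 0.30469761, 0.014     ])] 0.27393015631396095 0.0887321963879657
rail 35.41764434879766
bush [0.58354874 0.22599278 0.088     ]
[335.00281764 254.71188246] [390.01690586 268.27129475]
[300.88839381 230.56896829] [185.33036284 123.41380973]
[347.09920705 234.86597113] [462.59524233 149.19582677]
```

View pics/crop2.png

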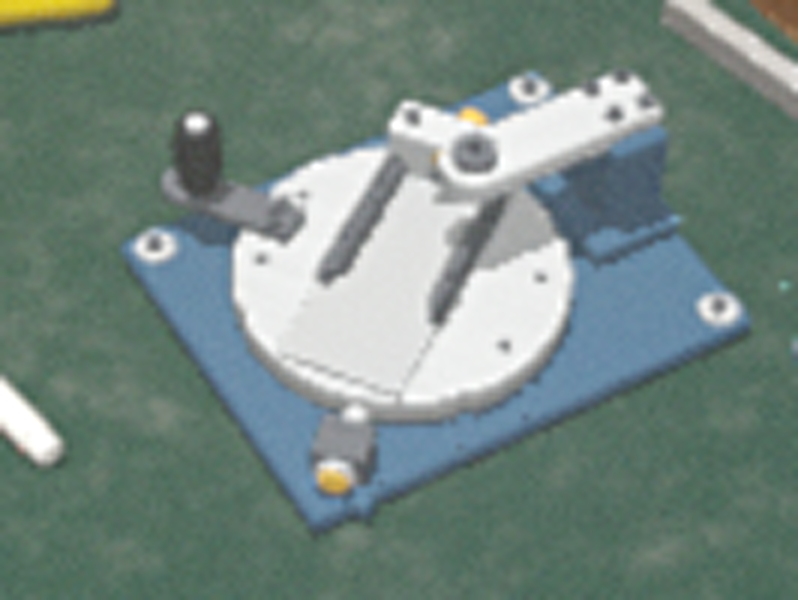

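The scene crop agrees: the handle is at crop (198,120) and the nest at about 35°. Estimates are axis ≈ (0.549, 0.227), handle ≈ (0.491, 0.308), block ≈ (0.518, -0.032). I'll move above the handle and turn so the fingers close along world x.

>>> carry_out --targets '[[[0,0,0],[-0.0321,-0.0181,0],0],[[0,0,0],[-0.0321,-0.0181,0],0],[[0,0,0],[-0.0321,-0.0181,0],0],[[0,0,0],[-0.0321,-0.0181,0],0],[[0,0,0],[-0.0321,-0.0181,0],0],[[0,0,0],[-0.0321,-0.0181,0],0],[[0,0,0],[-0.0321,-0.0181,0],0],[[0,0,0],[-0.0321,-0.0181,0],0],[[0,0,0],[-0.0321,-0.0181,0],0],[[0,0,0],[-0.0321,-0.0181,0],0],[[0,0,0],[-0.0321,-0.0181,0],0],[[0,0,0],[-0.0321,-0.0181,0],0]]'

```text
t: 1.45
position: [0.4912, 0.3073, 0.2924]
tool_rot: [3.141, 0.0, 2.86]
wrist_force: [0.7, 0.3, 0.6]
width: 0.998
finger_force: 0.0
```

>>> carry_out --targets '[[[0,0,8.2],[0,0,0],0],[[0,0,8.2],[0,0,0],0],[[0,0,8.2],[0,0,0],0],[[0,0,8.2],[0,0,0],0],[[0,0,8.2],[0,0,0],0],[[0,0,8.2],[0,0,0],0],[[0,0,8.2],[0,0,0],0],[[0,0,8.2],[0,0,0],0],[[0,0,8.2],[0,0,0],0],[[0,0,0],[0,0,0],0],[[0,0,0],[0,0,0],0]]'

```text
t: 2.55
position: [0.4903, 0.3086, 0.2922]
tool_rot: [-3.141, 0.0, 1.576]
wrist_force: [0.5, -0.0, -0.6]
width: 0.998
finger_force: 0.0
```

```bash
cat >> h.py <<'E'
from scipy.spatial.transform import Rotation as Ro
def togo(x,y,z,yaw):
    s=env.get_state();R=Ro.from_euler('xyz',s['tool_rot'])
    d=R.inv().apply(np.array([x,y,z])-s['position']);rv=(R.inv()*Ro.from_euler('xyz',[np.pi,0,np.radians(yaw)])).as_rotvec(True)
    print('pos',s['position'].round(4),'rpy',np.degrees(s['tool_rot']).round(2),'shift',d.round(4),'turn',rv.round(2),'F',s['wrist_force'].round(1),'w',round(s['width'],3),'t',s['t'])
E
python3 - <<'E'
from h import *
togo(.491,.308,.111,90)
s=env.get_state();c=wristcam(s);im=c['image'];cv2.imwrite('pics/w1.png',im)
print(c['f'],proj(c,np.array([.4914,.3083,.076])),proj(c,np.array([.5493,.2268,.028])))
E
```

```text
pos [0.4903 0.3086 0.2922] rpy [-1.7999e+02  1.0000e-02  9.0310e+01] shift [-0.0006  0.0008  0.1812] turn [-0.01  0.01  0.31] F [ 0.5 -0.  -0.6] w 0.998 t 2.55
420.14933432486856 [322.1073864  228.03589105] [383.99885871 300.32999786]
```

View pics/w1.png

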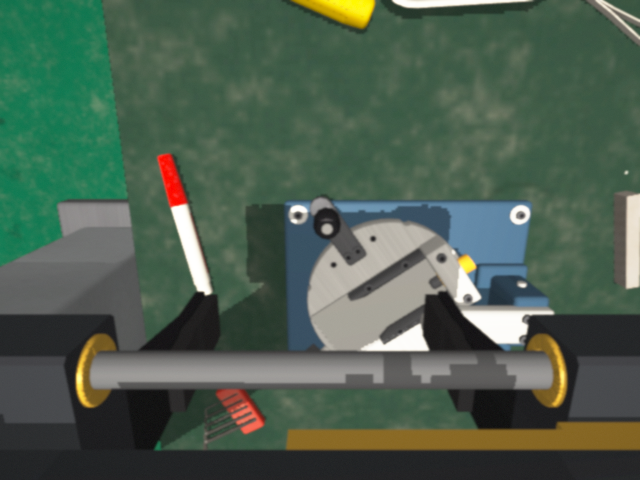

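The wrist view shows the handle top at (327,229) against a predicted (322,228), so x ≈ 0.494. The jig axis agrees with the estimate. I'll descend and close.

>>> carry_out --targets '[[[0,0,0],[0,0.003,0.03],0],[[0,0,0],[0,0,0.03],0],[[0,0,0],[0,0,0.03],0],[[0,0,0],[0,0,0.03],0],[[0,0,0],[0,0,0.03],0],[[0,0,0],[0,0,0.029],0],[[0,0,0],[0,0,0],0],[[0,0,0],[0,0,0],1],[[0,0,0],[0,0,0],1],[[0,0,0],[0,0,0],1],[[0,0,0],[0,0,0],1],[[0,0,0],[0,0,0],1],[[0,0,0],[0,0,0],1],[[0,0,0],[0,0,0],1]]'

```text
t: 4.0
position: [0.4934, 0.3086, 0.1134]
tool_rot: [3.142, -0.0, 1.572]
wrist_force: [-0.3, 0.3, -1.1]
width: 0.452
finger_force: 0.0
```

```bash
python3 - <<'E'
from h import *
togo(.491,.308,.111,90)
a=np.array([.5493,.2268]);t0=np.radians(35.4);pts=[]
T=np.append(np.linspace(t0,0,15),[-.012])
p=[a+.1*np.array([-np.sin(t),np.cos(t)]) for t in T]
# tool yaw 90: dx_tool=world dy, dy_tool=world dx
for d in np.diff(p,axis=0): print([round(d[1],4),round(d[0],4)],end=' ')
E
```

```text
pos [0.4934 0.3086 0.1134] rpy [180.    -0.    90.06] shift [-0.0006 -0.0024  0.0024] turn [ 0.   -0.    0.06] F [-0.3  0.3 -1.1] w 0.452 t 4.0
[np.float64(0.0025), np.float64(0.0037)] [np.float64(0.0023), np.float64(0.0038)] [np.float64(0.0021), np.float64(0.0039)] [np.float64(0.002), np.float64(0.0039)] [np.float64(0.0018), np.float64(0.004)] [np.float64(0.0016), np.float64(0.0041)] [np.float64(0.0014), np.float64(0.0042)] [np.float64(0.0012), np.float64(0.0042)] [np.float64(0.0011), np.float64(0.0043)] [np.float64(0.0009), np.float64(0.0043)] [np.float64(0.0007), np.float64(0.0044)] [np.float64(0.0005), np.float64(0.0044)] [np.float64(0.0003), np.float64(0.0044)] [np.float64(0.0001), np.float64(0.0044)] [np.float64(-0.0), np.float64(0.0012)]
```

>>> carry_out --targets '[[[0,0,0],[0,0,0],1],[[0,0,0],[0,0,0],1],[[0,0,0],[0,0,0],1],[[0,0,0],[0,0,0],1],[[0,0,0],[0,0,0],1],[[0,0,0],[0,0,0],1]]'

```text
t: 4.6
position: [0.4935, 0.3083, 0.1133]
tool_rot: [3.142, 0.0, 1.571]
wrist_force: [0.6, -2.0, 1.2]
width: 0.229
finger_force: 30.0
```

>>> carry_out --targets '[[[0,0,0],[0.0025,0.0037,0],1],[[0,0,0],[0.0023,0.0038,0],1],[[0,0,0],[0.0021,0.0039,0],1],[[0,0,0],[0.002,0.0039,0],1],[[0,0,0],[0.0018,0.004,0],1],[[0,0,0],[0.0016,0.0041,0],1],[[0,0,0],[0.0014,0.0042,0],1],[[0,0,0],[0.0012,0.0042,0],1],[[0,0,0],[0.0011,0.0043,0],1],[[0,0,0],[0.0009,0.0043,0],1],[[0,0,0],[0.0007,0.0044,0],1],[[0,0,0],[0.0005,0.0044,0],1],[[0,0,0],[0.0003,0.0044,0],1],[[0,0,0],[0.0001,0.0021,0],1],[[0,0,0],[0,0,0],1],[[0,0,0],[0,0,0],1]]'

```text
t: 6.2
position: [0.5503, 0.3275, 0.1134]
tool_rot: [3.138, -0.001, 1.572]
wrist_force: [5.8, 2.9, -4.1]
width: 0.231
finger_force: 30.0
```

```bash
python3 - <<'E'
from h import *
togo(.5493,.3268,.1133,90)
E
```

```text
pos [0.5503 0.3275 0.1134] rpy [ 1.7982e+02 -6.0000e-02  9.0040e+01] shift [-0.0007 -0.001   0.0001] turn [ 0.18 -0.06  0.04] F [ 5.8  2.9 -4.1] w 0.231 t 6.2
```

The force shows the detent drawing the handle on (+x). I'll let go so it seats, rise and check from above.

>>> carry_out --targets '[[[0,0,0],[0,0,0],0],[[0,0,0],[0,0,0],0],[[0,0,0],[0,0,0],0],[[0,0,0],[0,0,0],0],[[0,0,0],[0,0,0],0],[[0,0,0],[0,0,0],0],[[0,0,0],[0,0,0],0],[[0,0,0],[0,0,-0.03],0],[[0,0,0],[0,0,-0.04],0],[[0,0,0],[0,0,-0.04],0],[[0,0,0],[-0.03,0,-0.04],0],[[0,0,0],[-0.03,0,-0.04],0],[[0,0,0],[-0.04,0,0],0],[[0,0,0],[-0.04,0,0],0],[[0,0,0],[-0.03,0,0],0],[[0,0,0],[0,0,0],0],[[0,0,0],[0,0,0],0]]'

```text
t: 7.9
position: [0.5492, 0.1568, 0.3035]
tool_rot: [3.141, -0.001, 1.57]
wrist_force: [-0.2, 0.8, -0.1]
width: 1.003
finger_force: 0.0
```

```bash
python3 - <<'E'
from h import *
togo(.55,.15,.3,90)
c=wristcam(env.get_state());im=c['image'];cv2.imwrite('pics/w2.png',im)
for X in([.5493,.2268,.028],[.5493,.3268,.076],[.5833,.2268,.088],[.5233,.2268,.032]):print(proj(c,np.array(X)))
E
```

```text
pos [0.5492 0.1568 0.3035] rpy [ 1.7998e+02 -4.0000e-02  8.9970e+01] shift [-0.0068  0.0008  0.0035] turn [ 0.02 -0.04 -0.03] F [-0.2  0.8 -0.1] w 1.003 t 7.9
[320.61422825 129.66017546]
[320.55408327 -23.81371952]
[368.61719682 132.37064706]
[289.47746457 129.81188453]
```

View pics/w2.png

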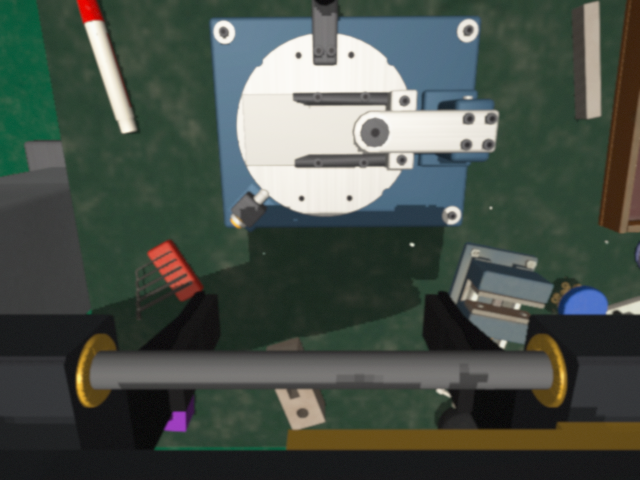

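The table is straight: the rails are horizontal at rows ≈98 and ≈160, with the bush at (375,132) over the nest's stop end. I'll measure the nest line and plan the block grasp.

```bash
python3 - <<'E'
from h import *
c=wristcam(env.get_state());g=c['image'].max(2).astype(int)
L=[]
for u in (300,310,320,330,340,350):
    col=g[85:175,u]<120
    r=np.flatnonzero(col)+85; a=r[r<129];b=r[r>129]
    pa,pb=[onplane(c,u,x.mean(),.041) for x in(a,b)]
    print(u,a.min(),a.max(),b.min(),b.max(),pa.round(4)[:2],pb.round(4)[:2],((pa+pb)/2)[1].round(4))
# disc left/right extents along row 129
for r in (120,129,140):
    w=np.flatnonzero(g[r,225:330]>170)+225;print(r,w.min(),onplane(c,w.min(),r,.028)[:2])
togo(.5184,-.0319,.1,108.3)
E
```

```text
300 95 103 160 168 [0.5325 0.252 ] [0.5318 0.2008] 0.2264
310 95 106 157 168 [0.5404 0.2508] [0.5402 0.202 ] 0.2264
320 96 106 157 167 [0.5484 0.2505] [0.5485 0.2024] 0.2265
330 95 106 157 168 [0.5564 0.2509] [0.5568 0.202 ] 0.2265
340 95 106 157 168 [0.5644 0.2509] [0.5651 0.2021] 0.2265
350 95 106 157 168 [0.5724 0.2509] [0.5735 0.2021] 0.2265
120 238 [0.47967403 0.23567303]
129 237 [0.47842376 0.22839289]
140 239 [0.47961267 0.21937964]
pos [0.549  0.1585 0.3032] rpy [-1.7999e+02 -2.0000e-02  9.0140e+01] shift [-0.1904 -0.0311  0.2031] turn [-1.000e-02 -2.000e-02 -1.816e+01] F [-0.2 -0.7  0.1] w 1.003 t 8.0
```

>>> carry_out --targets '[[[0,0,0],[-0.038,-0.0062,0],0],[[0,0,0],[-0.038,-0.0062,0],0],[[0,0,0],[-0.038,-0.0062,0],0],[[0,0,0],[-0.038,-0.0062,0],0],[[0,0,0],[-0.038,-0.0062,0],0],[[0,0,-6.05],[0,0,0.02],0],[[0,0,-6.05],[0,0,0.02],0],[[0,0,-6.05],[0,0,0.02],0],[[0,0,0],[0,0,0],0],[[0,0,0],[0,0,0],0],[[0,0,0],[0,0,0],0]]'

```text
t: 9.1
position: [0.5191, -0.0324, 0.2443]
tool_rot: [3.14, 0.0, 1.887]
wrist_force: [-0.1, 0.2, 0.3]
width: 1.004
finger_force: 0.0
```

```bash
python3 - <<'E'
from h import *
togo(.5184,-.0319,.0817,108.3)
s=env.get_state();c=wristcam(s);im=c['image'];cv2.imwrite('pics/w3.png',im)
print(proj(c,np.array([.5184,-.0319,.03])))
hsv=cv2.cvtColor(im,cv2.COLOR_BGR2HSV)
m=((im.min(2)>105)&(hsv[...,1]<90)).astype(np.uint8);m[320:]=0
m=cv2.morphologyEx(m,cv2.MORPH_CLOSE,np.ones((9,9)))
for k in cv2.findContours(m,0,2)[0]:
    if cv2.contourArea(k)>2500:
        b=cv2.boxPoints(cv2.minAreaRect(k));P=np.array([onplane(c,*p,.03)[:2] for p in b])
        print(b.round(0).tolist(),P.round(4).tolist(),P.mean(0))
        for i in range(2): d=P[i+1]-P[i];print(np.linalg.norm(d),np.degrees(np.arctan2(d[1],d[0])))
E
```

```text
pos [ 0.5191 -0.0324  0.2443] rpy [1.7993e+02 2.0000e-02 1.0811e+02] shift [ 0.0008 -0.0007  0.1626] turn [ 0.07  0.02 -0.19] F [-0.1  0.2  0.3] w 1.004 t 9.1
[319.44533515 227.14496169]
[[297.0, 283.0], [297.0, 168.0], [349.0, 168.0], [349.0, 283.0]] [[0.5157, -0.0804], [0.4893, 0.005], [0.525, 0.0167], [0.5545, -0.0678]] [ 0.52112789 -0.03161908]
0.08943163700600287 107.17765071319927
0.037553810057493614 18.12818018508898
[[472.0, 281.0], [606.0, 97.0], [694.0, 161.0], [561.0, 345.0]] [[0.6458, -0.036], [0.6771, 0.1176], [0.7594, 0.0987], [0.7385, -0.0655]] [0.70521812 0.02869676]
0.15670938064601986 78.48816455731395
0.08442387360764614 -12.906850325484841
```

View pics/w3.png

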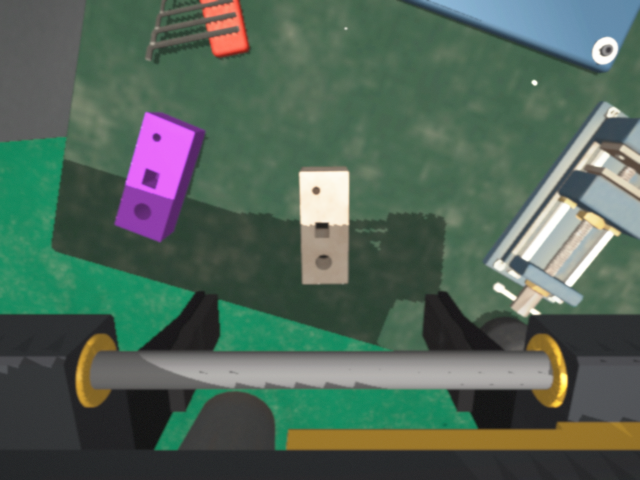

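The block lies at (324,226), aligned with the tool, and the purple one is clear at (160,178). I'll descend, 8 mm off centre toward the block's rear end, and grip.

>>> carry_out --targets '[[[0,0,0],[0.008,0.0015,0.03],0],[[0,0,0],[0,0,0.03],0],[[0,0,0],[0,0,0.03],0],[[0,0,0],[0,0,0.03],0],[[0,0,0],[0,0,0.02],0],[[0,0,0],[0,0,0.0225],0],[[0,0,0],[0,0,0],1],[[0,0,0],[0,0,0],1],[[0,0,0],[0,0,0],1],[[0,0,0],[0,0,0],1],[[0,0,0],[0,0,0],1],[[0,0,0],[0,0,0],1],[[0,0,0],[0,0,0],1],[[0,0,0],[0,0,0],1],[[0,0,0],[0,0,0],1],[[0,0,0],[0,0,0],1],[[0,0,0],[0,0,0],1],[[0,0,0],[0,0,0],1],[[0,0,0],[0,0,0],1]]'

```text
t: 11.05
position: [0.5177, -0.0247, 0.081]
tool_rot: [3.141, 0.0, 1.889]
wrist_force: [2.6, 2.7, 5.1]
width: 0.412
finger_force: 29.9
```

```bash
python3 - <<'E'
from h import *
togo(.515,.2265,.15,180)
E
```

```text
pos [ 0.5177 -0.0247  0.081 ] rpy [179.96   0.   108.21] shift [ 0.2394  0.076  -0.0689] turn [ 4.000e-02  3.000e-02 -7.179e+01] F [2.6 2.7 5.1] w 0.412 t 11.05
```

>>> carry_out --targets '[[[0,0,0],[0,0,-0.015],1],[[0,0,0],[0,0,-0.025],1],[[0,0,0],[0,0,-0.03],1],[[0,0,0],[0,0,-0.03],1],[[0,0,0],[0.02,0.0054,0],1],[[0,0,0],[0.0347,0.0094,0],1],[[0,0,0],[0.0347,0.0094,0],1],[[0,0,0],[0.0347,0.0094,0],1],[[0,0,0],[0.0347,0.0094,0],1],[[0,0,0],[0.0347,0.0094,0],1],[[0,0,0],[0.0295,0.0078,0],1],[[0,0,0],[0.02,0.0051,0],1],[[0,0,0],[0,0,0],1]]'

```text
t: 12.35
position: [0.5016, 0.2294, 0.1803]
tool_rot: [-3.139, 0.0, 1.893]
wrist_force: [-0.4, -0.9, -6.5]
width: 0.409
finger_force: 29.9
```

>>> carry_out --targets '[[[0,0,-5],[0,0,0],1],[[0,0,-7],[0,0,0],1],[[0,0,-7],[0,0,0],1],[[0,0,-7],[0,0,0],1],[[0,0,-7],[0,0,0],1],[[0,0,-7],[0,0,0],1],[[0,0,-7],[0,0,0],1],[[0,0,-7],[0,0,0],1],[[0,0,-7],[0,0,0],1],[[0,0,-7],[0,0,0],1],[[0,0,-3.8],[0,0,0],1],[[0,0,0],[0,0,0],1],[[0,0,0],[0,0,0],1],[[0,0,0],[0,0,0],1]]'

```text
t: 13.75
position: [0.5032, 0.2259, 0.1806]
tool_rot: [-3.141, -0.001, 3.14]
wrist_force: [-0.3, -0.4, -5.9]
width: 0.409
finger_force: 29.9
```

```bash
python3 - <<'E'
from h import *
togo(.504,.2265,.116,180)
s=env.get_state();c=wristcam(s);cv2.imwrite('pics/w4.png',c['image'])
z=s['position'][2]-.081+.03
print(proj(c,np.array([.512,.2265,z])))
E
```

```text
pos [0.5032 0.2259 0.1806] rpy [-1.7996e+02 -3.0000e-02  1.7989e+02] shift [-0.0008  0.0007  0.0646] turn [-0.04 -0.03 -0.11] F [-0.3 -0.4 -5.9] w 0.409 t 13.75
[321.89863609 357.1913478 ]
```

View pics/w4.png

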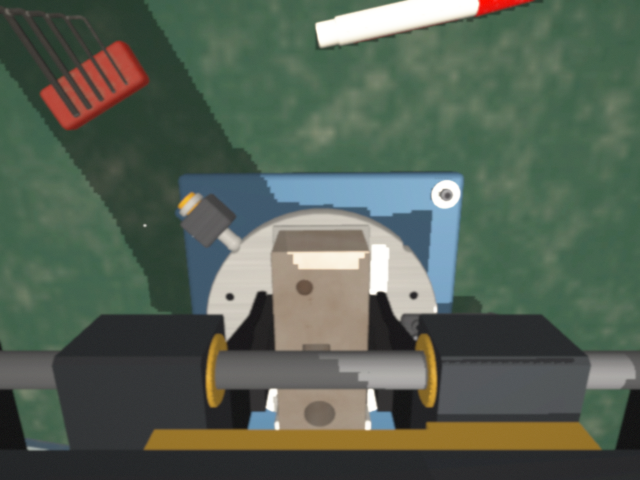

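The block is level and straight above the nest mouth (edges at columns 272 and 370). I'll lower it gently.

>>> carry_out --targets '[[[0,0,0],[0,0.0006,0.015],1],[[0,0,0],[0,0,0.02],1],[[0,0,0],[0,0,0.015],1],[[0,0,0],[0,0,0.005],1],[[0,0,0],[0,0,0.004],1],[[0,0,0],[0,0,0.003],1],[[0,0,0],[0,0,0],1],[[0,0,0],[0,0,0],1],[[0,0,0],[0,0,0],1]]'

```text
t: 14.7
position: [0.5037, 0.2271, 0.1192]
tool_rot: [3.141, 0.001, 3.142]
wrist_force: [0.1, -1.0, -5.6]
width: 0.413
finger_force: 29.9
```

```bash
python3 - <<'E'
from h import *
togo(.504,.2265,.113,180)
E
```

```text
pos [0.5037 0.2271 0.1192] rpy [1.7998e+02 4.0000e-02 1.8000e+02] shift [-0.0003 -0.0006  0.0062] turn [ 0.02  0.04 -0.  ] F [ 0.1 -1.  -5.6] w 0.413 t 14.7
```

>>> carry_out --targets '[[[0,0,0],[0,-0.0003,0.002],1],[[0,0,0],[0,0,0.002],1],[[0,0,0],[0,0,0.0015],1],[[0,0,0],[0,0,0],1],[[0,0,0],[0,0,0],1]]'

```text
t: 15.2
position: [0.5034, 0.2267, 0.1132]
tool_rot: [-3.141, -0.0, 3.142]
wrist_force: [-0.4, -1.3, -6.2]
width: 0.409
finger_force: 29.9
```

>>> carry_out --targets '[[[0,0,0],[0,0,0.0007],1],[[0,0,0],[0,0,0],1]]'

```text
t: 15.4
position: [0.5034, 0.2267, 0.113]
tool_rot: [3.141, -0.0, 3.142]
wrist_force: [-3.7, -2.0, 1.8]
width: 0.412
finger_force: 29.9
```

>>> carry_out --targets '[[[0,0,0],[0,0,0.0007],1],[[0,0,0],[0,0,0],1]]'

```text
t: 15.6
position: [0.5034, 0.2267, 0.113]
tool_rot: [3.141, -0.0, 3.141]
wrist_force: [-6.9, -2.4, 10.9]
width: 0.413
finger_force: 29.9
```

On the floor (contact at TCP z 0.113, as expected). I'll ease off slightly and slide toward the stop.

>>> carry_out --targets '[[[0,0,0],[0,0,-0.0008],1],[[0,0,0],[-0.002,0,0],1],[[0,0,0],[-0.003,0,0],1],[[0,0,0],[-0.003,0,0],1],[[0,0,0],[-0.003,0,0],1],[[0,0,0],[-0.003,0,0],1],[[0,0,0],[-0.002,0,0],1],[[0,0,0],[0,0,0],1]]'

```text
t: 16.4
position: [0.5196, 0.2271, 0.113]
tool_rot: [3.141, 0.0, -3.141]
wrist_force: [-2.9, -0.3, 4.8]
width: 0.411
finger_force: 29.9
```

```bash
python3 - <<'E'
from h import *
togo(.547,.2265,.113,180)
E
```

```text
pos [0.5196 0.2271 0.113 ] rpy [ 1.7997e+02  1.0000e-02 -1.7999e+02] shift [-0.0274 -0.0006  0.    ] turn [0.03 0.01 0.01] F [-2.9 -0.3  4.8] w 0.411 t 16.4
```

Sliding freely in the rails. I'll continue to just short of the plunger's full travel.

>>> carry_out --targets '[[[0,0,0],[-0.003,0,-0.0002],1],[[0,0,0],[-0.003,0,0],1],[[0,0,0],[-0.003,0,0],1],[[0,0,0],[-0.003,0,0],1],[[0,0,0],[-0.002,0,0],1],[[0,0,0],[-0.002,0,0],1],[[0,0,0],[0,0,0],1]]'

```text
t: 17.1
position: [0.5357, 0.2269, 0.113]
tool_rot: [3.141, 0.0, -3.142]
wrist_force: [-3.3, 0.2, 4.2]
width: 0.407
finger_force: 30.0
```

>>> carry_out --targets '[[[0,0,0],[-0.002,0,0],1],[[0,0,0],[-0.002,0,0],1],[[0,0,0],[0,0,0],1]]'

```text
t: 17.4
position: [0.5393, 0.2269, 0.113]
tool_rot: [3.141, -0.0, -3.141]
wrist_force: [-5.2, 0.5, 6.7]
width: 0.414
finger_force: 30.0
```

>>> carry_out --targets '[[[0,0,0],[-0.002,0,0],1],[[0,0,0],[-0.001,0,0],1],[[0,0,0],[0,0,0],1]]'

```text
t: 17.7
position: [0.5409, 0.227, 0.113]
tool_rot: [-3.141, -0.003, -3.141]
wrist_force: [-13.3, -1.3, 13.1]
width: 0.415
finger_force: 29.9
```

>>> carry_out --targets '[[[0,0,0],[-0.001,0,-0.0005],1],[[0,0,0],[-0.002,0,0],1],[[0,0,0],[0,0,0],1]]'

```text
t: 18.0
position: [0.5437, 0.227, 0.113]
tool_rot: [-3.141, -0.004, -3.141]
wrist_force: [-11.7, -0.4, 7.8]
width: 0.41
finger_force: 30.0
```

>>> carry_out --targets '[[[0,0,0],[-0.001,0,-0.0003],1],[[0,0,0],[-0.001,0,0],1],[[0,0,0],[0,0,0],1]]'

```text
t: 18.3
position: [0.5454, 0.227, 0.113]
tool_rot: [-3.141, -0.004, -3.141]
wrist_force: [-11.9, 0.1, 6.8]
width: 0.411
finger_force: 30.0
```

```bash
python3 - <<'E'
from h import *
togo(.547,.2265,.113,180)
E
```

```text
pos [0.5454 0.227  0.113 ] rpy [-179.97   -0.25 -179.95] shift [-0.0016 -0.0005  0.    ] turn [-0.03 -0.25  0.05] F [-11.9   0.1   6.8] w 0.411 t 18.3
```

>>> carry_out --targets '[[[0,0,0],[-0.001,0,-0.0002],1],[[0,0,0],[-0.001,0,0],1],[[0,0,0],[0,0,0],1]]'

```text
t: 18.6
position: [0.5472, 0.227, 0.1131]
tool_rot: [-3.141, -0.005, -3.141]
wrist_force: [-12.7, 0.9, 6.0]
width: 0.412
finger_force: 30.0
```

>>> carry_out --targets '[[[0,0,0],[-0.001,0,0],1],[[0,0,0],[-0.001,0,0],1],[[0,0,0],[0,0,0],1]]'

```text
t: 18.9
position: [0.549, 0.227, 0.113]
tool_rot: [-3.141, -0.005, -3.141]
wrist_force: [-13.5, -1.1, 6.4]
width: 0.411
finger_force: 30.0
```

>>> carry_out --targets '[[[0,0,0],[-0.001,0,0],1],[[0,0,0],[0,0,0],1]]'

```text
t: 19.1
position: [0.5496, 0.2271, 0.113]
tool_rot: [-3.141, -0.006, -3.14]
wrist_force: [-15.2, -0.9, 8.6]
width: 0.411
finger_force: 30.0
```

>>> carry_out --targets '[[[0,0,0],[-0.001,0,0],1],[[0,0,0],[0,0,0],1]]'

```text
t: 19.3
position: [0.5498, 0.2271, 0.113]
tool_rot: [-3.141, -0.008, -3.14]
wrist_force: [-20.3, -0.7, 12.4]
width: 0.409
finger_force: 30.0
```

>>> carry_out --targets '[[[0,0,0],[-0.0007,0,0],1],[[0,0,0],[0,0,0],1]]'

```text
t: 19.5
position: [0.55, 0.2271, 0.113]
tool_rot: [-3.14, -0.009, -3.14]
wrist_force: [-22.2, -1.4, 14.7]
width: 0.412
finger_force: 30.0
```

The block meets the stop at about 0.550, 10 mm past the plunger contact, and the force is rising while the position stalls. The tool has tipped about 0.5°, so I'll level it.

>>> carry_out --targets '[[[0,-0.25,0],[0.0002,0,0],1],[[0,0,0],[0,0,0],1]]'

```text
t: 19.7
position: [0.5497, 0.2271, 0.113]
tool_rot: [-3.14, -0.005, -3.14]
wrist_force: [-22.2, -1.8, 14.9]
width: 0.408
finger_force: 30.0
```

>>> carry_out --targets '[[[0,-0.25,0],[0.0002,0,0],1],[[0,0,0],[0,0,0],1],[[0,0,0],[0,0,0],1]]'

```text
t: 20.0
position: [0.5494, 0.2271, 0.113]
tool_rot: [-3.14, -0.001, -3.14]
wrist_force: [-23.0, -2.0, 16.0]
width: 0.413
finger_force: 30.0
```

```bash
python3 - <<'E'
from h import *
togo(.55,.2265,.113,180)
c=cam('scene');cv2.imwrite('pics/s2.png',cv2.resize(c['image'][205:305,275:408],(798,600),interpolation=cv2.INTER_CUBIC))
E
```

```text
pos [0.5494 0.2271 0.113 ] rpy [-1.7993e+02 -3.0000e-02 -1.7992e+02] shift [-0.0006 -0.0006 -0.    ] turn [-0.07 -0.03  0.08] F [-23.  -2.  16.] w 0.413 t 20.0
```

View pics/s2.png

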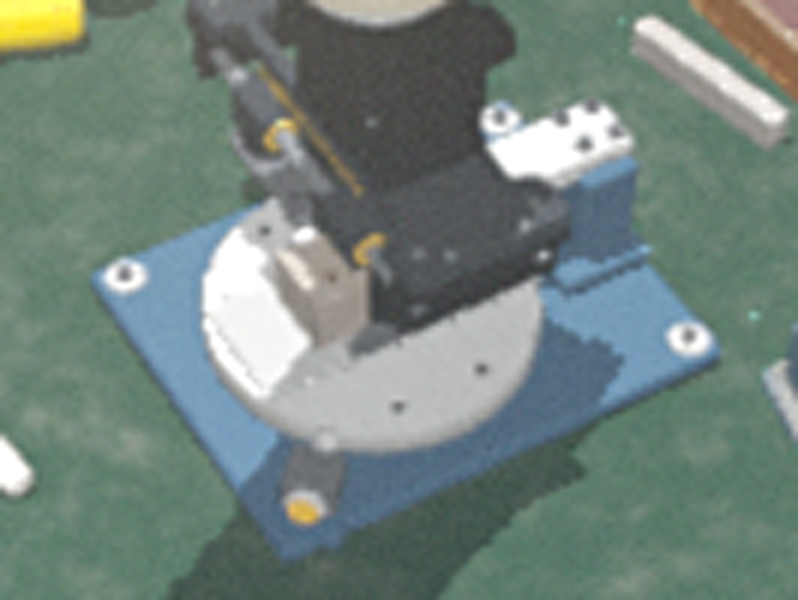

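The arm hides the stop, but the block lies flat and straight in the nest with its rear end at crop (320,290). I'll check the rear-end position and the stop face numerically.

```bash
python3 - <<'E'
from h import *
s=env.get_state();c=wristcam(s);im=c['image']
g=im.max(2).astype(int)
for u in (295,305,345): print(u,g[150:300:4,u].tolist())
print('home rear top edge if TCP-36mm', proj(c,s['position']*[1,1,0]+[-.036,0,.062]),'bottom',proj(c,s['position']*[1,1,0]+[-.036,0,.032]))
w=cv2.imread('pics/w2.png').max(2);print(w[100,376:400].tolist(),w[160,376:400].tolist())
crop=np.hstack([im[170:320,220:420]]);cv2.imwrite('pics/w5.png',cv2.resize(crop,(800,600)))
print(s['wrist_force'])
E
```

```text
295 [250, 250, 190, 243, 242, 243, 242, 242, 242, 242, 241, 241, 241, 241, 241, 241, 241, 240, 240, 240, 130, 93, 95, 96, 93, 116, 125, 125, 126, 125, 124, 122, 122, 119, 108, 117, 118, 119]
305 [251, 250, 191, 243, 243, 243, 243, 243, 243, 242, 242, 242, 242, 242, 242, 241, 241, 241, 241, 241, 129, 92, 96, 95, 95, 132, 217, 216, 198, 143, 120, 120, 106, 79, 78, 77, 94, 119]
345 [252, 252, 199, 245, 245, 245, 245, 245, 245, 245, 245, 244, 244, 244, 243, 244, 244, 244, 243, 243, 119, 90, 94, 96, 94, 141, 222, 221, 220, 217, 126, 125, 125, 123, 125, 125, 122, 123]
home rear top edge if TCP-36mm [320.51207641 247.15280741] bottom [320.6021008  225.95272812]
[112, 112, 111, 112, 112, 111, 111, 110, 111, 111, 107, 101, 95, 100, 131, 180, 224, 241, 246, 247, 247, 243, 224, 174] [99, 99, 98, 99, 98, 98, 97, 96, 97, 90, 91, 105, 144, 191, 225, 238, 242, 242, 240, 229, 190, 139, 114, 99]
[-22.00577814  -2.21401749  16.16951404]
```

View pics/w5.png

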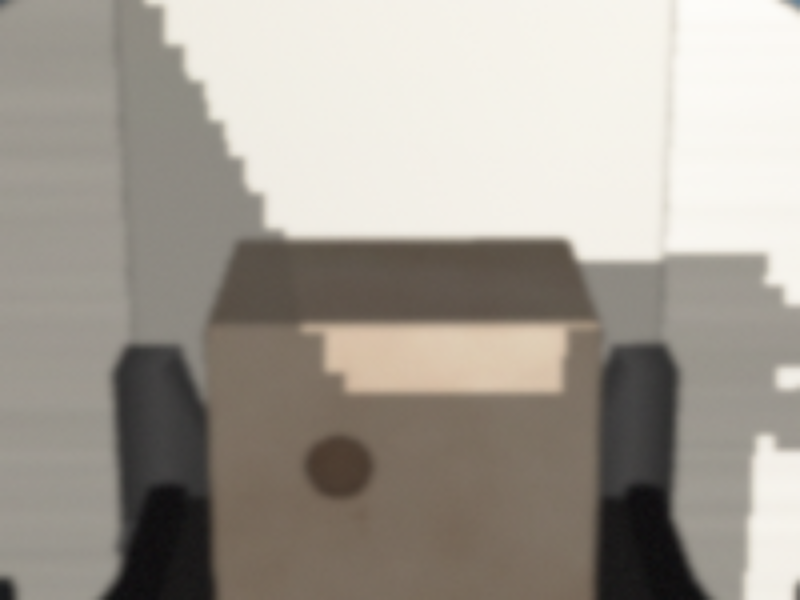

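The rear edge is at row 250 and the rail mouth end at row 256. That is the 12 mm overhang expected when the block is home, and the block end coincides with the stop face (x ≈ 0.603). One last small push will confirm it, then I'll hand in.

>>> carry_out --targets '[[[0,0,0],[-0.0006,0,-0.0003],1],[[0,0,0],[0,0,0],1],[[0,0,0],[0,0,0],1],[[0,0,0],[0,0,0],1],[[0,0,0],[0,0,0],1]]'

```text
t: 20.6
position: [0.5495, 0.2271, 0.113]
tool_rot: [-3.14, -0.002, -3.14]
wrist_force: [-24.2, -0.6, 14.7]
width: 0.412
finger_force: 30.0
```

```bash
python3 -c "
from station import env
print(env.close_job())"
```

```text
the job is handed in; nothing more can be done
None
```

I turned the index table into its notch, laid the steel block flat in the nest and slid it under the bush to the hard stop. I handed the job in at about 21 s with the gripper still holding it there at roughly 24 N. The arm hid the stop from the cameras, so I judged contact from the force, the stalled position and the block's 12 mm overhang at the nest mouth.

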